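# Sweep the stray desk things into the catch-all tray

## Task

Tidy the desk: with the fingertips, sweep the eraser, the pencil sharpener and the roll of tape across the desk through the open side of the three-sided wooden tray, until each lies wholly inside it. Push them along the desk top, without picking them up or flicking them, and leave the mug, the stapler and the glue stick where they stand.

Things in the scene. Friction and masses are not known exactly. Their poses are not given: they have to be found in the camera images.
- tray: Fixed dark wood tray: three walls 35 mm high, 8 mm thick, no top; inside 150 mm wide, 145 mm deep. Grey floor liner flush with the desk, so no lip at the open side, which faces the robot's right (-y) within 20 degrees. Origin on the desk (z = 0) at the middle of the open side; x points level into the tray (back wall at x = 145 mm), y along the open side (side walls at +-75 mm), z up.
- eraser: Loose white eraser with a blue sleeve, a block of 42 x 22 x 14 mm (x, y, z) lying flat on the desk, 15 to 30 g. Origin at its centre, 7 mm above the desk.
- sharpener: Loose small metal pencil sharpener, a block of 28 x 18 x 14 mm (x, y, z) lying flat with its blade on top, 17 to 35 g. Origin at its centre, 7 mm above the desk (the blade and screw stand up 2 mm more, for the eye only).
- tape: Loose roll of tape lying flat on the desk, a disc 48 mm in diameter and 19 mm high, beige with a dark core, 24 to 49 g. Origin at its centre, 9.5 mm above the desk.
- mug: Blue mug standing on the desk, loose, 76 mm in diameter and 75 mm high, with a handle at its +y side. Origin at the centre of its underside. To be left alone.
- stapler: Grey and black stapler on the desk, loose, 34 mm wide (x), 130 mm long (y), about 55 mm high. Origin at the centre of its underside. To be left alone.
- glue: White glue stick standing upright on the desk, loose, 28 mm in diameter and 70 mm high. Origin at the centre of its underside. To be left alone.
Not all that is in view belongs to the job. What is shaped like the eraser but green is not meant.

How it is judged:
By the outcome, as a careful person would: the job done as asked, in the order asked, and still so for the second after the job is handed in, with the robot touching nothing.
It also fails if it takes over 72 s, if anything falls off the work surface, if the arm or the gripper's body presses on something with over 40 N, if the wrist force passes 120 N, or if a joint passes its speed limit or range.

## Robot

A 7-joint arm with a two-finger parallel gripper is mounted at the origin on the work surface. World frame = base frame: x ahead of the robot, y to its left, z up, the work surface at z = 0. Lengths are in mm, angles in rad, forces in N, time in s.
With the tool pointing down it reaches from about 400 to 875 mm from the base axis. Payload 4.4 kg.
Tool frame: the origin (TCP) lies between the finger pads; the fingertips stand 17 mm ahead of it and the grasp point (between the pads) lies 2 mm behind it; z points along the fingers, y is the line along which they close (so a half turn about z gives the same grasp; the last joint's range is limited). The gripper opens to 85 mm and grips with 20 to 120 N. Pads are 22 mm wide; open, the fingers measure 114 mm over their backs; the gripper's body (76 mm by 85 mm) begins 54 mm behind the grasp point. The pads swing forward as they close: fully open they stand 13 mm farther back than shut.
Start: joints at [1.122, 0.628, 0.038, 1.517, -0.027, 0.996, -0.02], TCP at [242.815, -602.958, 248.313] pointing down, gripper open.
Joint ranges: [-3.06, 3.06], [-0.37, 2.12], [-1.25, 1.32], [0.18, 2.47], [-1.1, 4.24], [0.23, 1.98], [-2.94, 2.94]. Speed limits (rad/s): [2.57, 2.57, 3.14, 3.14, 3.14, 3.14, 3.14].

## Interface

Orientations are given as [roll, pitch, yaw] about the fixed x, y, z axes, in that order (R = Rz(yaw) Ry(pitch) Rx(roll)).
In Python, from cell import sensors, get_image, ctrl gives the robot as it stands.
- The arm moves only by the tool send_rows, never from a script. Its argument "series" is a list of rows, each a list of 3 entries, a list of its own where there are three numbers: the finger opening in mm, from 0 to 85.4, then the shift along the world's x, y, z in units of 60 mm (1.0 is 60 mm), then the turn, a rotation vector about the world's x, y, z in units of 5 degrees (1.0 is 5 degrees). A call has 1 to 8 rows; each row shifts and turns the commanded pose from where the row before left it; what a row does not reach is not made up. A row lasts 1/8 s, in which the tool goes at most 62.5 mm and 10.7 degrees, less where a joint would pass 70% of its speed; a pose out of reach is approached as far as the arm can. A call is refused whole if a number of a shift passes 1 or a number of a turn 1, either way. A call with a gripper value outside its range is refused whole. The fingers move at their own pace and stop on an object; the grip force is fixed at half the most. Time passes only in rows, so rows that do not move let the fingers close. It gives the time, the measured TCP pose, the force, the opening and the grip force at its end, in the units of the state.
- sensors.read_state(): the state, without advancing time (a new reading comes with each control period).
- get_image(name): name is "scene" or "top" or "wrist"; returns a dict with "img" (420x560x3 uint8, red, green, blue), "depth" (420x560 float32, mm along the optical axis (not along the pixel's ray), 0 where there is no reading), "vfov" (degrees; the focal length in pixels is half the picture's height over the tangent of half this angle, whatever the lens; pixels are square), "cx", "cy" (the principal point, pixels), "world_to_cam" (4x4, takes a point from world to camera coordinates). Camera axes: x right, y down, z forward; pixel columns grow to the right and rows downward; lengths in mm; the calibration is good to about 2 mm. A picture is of the moment at which its call begins.
- ctrl.finish_job(): hands the job in; it is judged then, once.
The state is a dict: "clock": time; "qpos": joint angles; "qd": joint speeds; "tau": joint torques, N m; "eef_pos": TCP position; "tool_rot": TCP orientation; "force": force on the tool from outside, world axes, zero at the start; "torque": the same for the moment, N m; "width": finger opening in mm; "gripper_force": force on a finger pad.
Only numpy, scipy, OpenCV 4.12 (cv2) and the standard library are available. Lean on these libraries where they do the work, as an engineer would, in place of code of your own. Each camera call takes 0.05 s, during which the arm holds its last target. There are 200 camera calls.

## Working session

There is one attempt and no reset: what is moved stays moved. The work goes in short steps, Python scripts to look and compute and a tool call to move; the robot and the scene stay as the last step left them, time stands still between calls to the robot, and variables do not carry over. Pictures are saved under pics/ and viewed, at most 10 in all, crops included, and the job is handed in when it is done.

Besides the shell and the picture viewer there is one more tool, called after "Call:" as name(argument=value, ...), one argument or row to a line, values as JSON. send_rows: Moves the arm, as the interface text tells. Its arguments: {"type":"object","properties":{"series":{"type":"array"}},"required":["series"]}

```bash
mkdir -p pics; ls
cat > h.py <<'E'
import numpy as np, cv2
from cell import sensors, get_image, ctrl
def save(d,n): cv2.imwrite('pics/'+n,cv2.cvtColor(d['img'],cv2.COLOR_RGB2BGR))
def ray(d,u,v,z=0):
    f=d['img'].shape[0]/2/np.tan(np.radians(d['vfov'])/2)
    T=np.array(d['world_to_cam']);R=T[:3,:3];c=-R.T@T[:3,3]
    r=R.T@np.array([(u-d['cx'])/f,(v-d['cy'])/f,1])
    return c+r*(z-c[2])/r[2]
def pix(d,p):
    f=d['img'].shape[0]/2/np.tan(np.radians(d['vfov'])/2)
    q=np.array(d['world_to_cam'])@np.r_[p,1];return q[:2]/q[2]*f+[d['cx'],d['cy']]
E
python3 - <<'E'
from h import *
for n in('top','scene'):
    d=get_image(n);save(d,n+'0.png');print(n,d['vfov'],d['cx'],d['cy'],np.round(d['world_to_cam'],3).tolist())
s=sensors.read_state();print(s)
E
```

```text
pics
top 53.86062488189395 279.38337900791606 202.2698654424258 [[-0.018, -0.999, 0.038, -31.613], [-0.986, 0.011, -0.167, 577.662], [0.166, -0.041, -0.985, 617.486], [0.0, 0.0, 0.0, 1.0]]
scene 46.51924510126396 272.61534200161117 202.59257979579795 [[0.819, 0.574, -0.009, -457.148], [0.502, -0.724, -0.474, -308.689], [-0.278, 0.384, -0.881, 947.541], [0.0, 0.0, 0.0, 1.0]]
{'clock': 0.1, 'qpos': array([ 1.12221803,  0.62929433,  0.0384597 ,  1.51828936, -0.02698689,
        0.99629841, -0.01998897]), 'qd': array([ 0.0012191 , -0.00184964, -0.00061375, -0.00276287, -0.00054863,
        0.00040636, -0.0002872 ]), 'tau': array([ 4.30049040e-03, -5.64526105e+01,  1.23092070e+00, -1.93971276e+01,
        1.12853866e-02,  5.46235489e-03,  4.72638317e-05]), 'eef_pos': array([ 242.58713752, -602.44700758,  247.4480937 ]), 'tool_rot': array([-3.13982210e+00,  4.04179882e-05,  3.82783927e-01]), 'force': array([0.23349237, 1.04137034, 0.12149453]), 'torque': array([-0.00014349,  0.01913632, -0.0085381 ]), 'gripper_force': 0.0, 'width': 85.5609151238072}
```

View pics/top0.png

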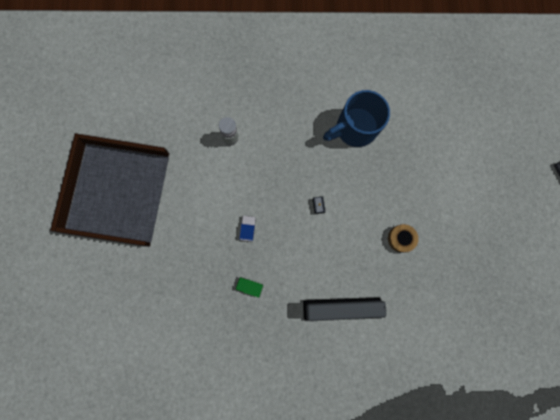

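View pics/scene0.png

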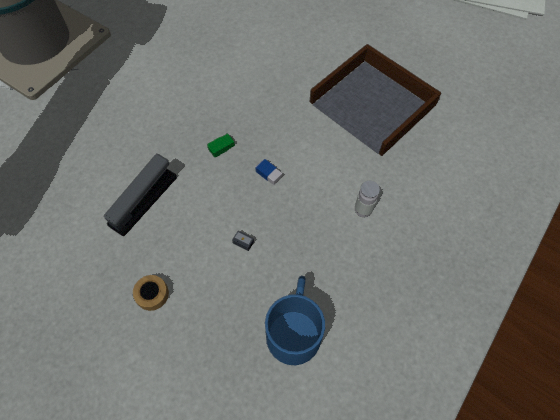

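Top view (up = +x, left = +y):
- Tray at about (110,190), open side facing right.
- Eraser, blue and white, at (247,228). The green lookalike at (249,287) is not meant.
- Sharpener at (318,205). The dark objects that could be mistaken for it are the stapler (343,309) and the item at the edge (557,172).
- Tape, beige ring, at (404,238).
- Glue at (227,130) and mug at (365,118).

The scene view agrees. Next I'll measure the positions and check a close crop.

```bash
cat > m.py <<'E'
from h import *
def blob(d,box,z,kind):
    x0,y0,x1,y1=box;c=d['img'][y0:y1,x0:x1]
    hsv=cv2.cvtColor(c,cv2.COLOR_RGB2HSV).astype(int);lab=cv2.cvtColor(c,cv2.COLOR_RGB2LAB).astype(int)
    if kind=='eraser': m=((hsv[...,1]>90)&(abs(hsv[...,0]-115)<15))|(hsv[...,2]>165)
    if kind=='tape': m=(hsv[...,1]>70)&(hsv[...,0]<35)
    if kind=='dark': m=(np.linalg.norm(lab-np.median(lab.reshape(-1,3),0),axis=2)>28)
    m=m.astype(np.uint8)
    cs,_=cv2.findContours(m,cv2.RETR_EXTERNAL,cv2.CHAIN_APPROX_NONE)
    k=max(cs,key=cv2.contourArea).reshape(-1,2)+[x0,y0]
    P=np.array([ray(d,u,v,z)[:2] for u,v in k],np.float32)
    return cv2.minAreaRect(P)
E
python3 - <<'E'
from m import *
t=get_image('top');s=get_image('scene')
for n,kind,bt,bs,z in(('eraser','eraser',(230,205,268,250),(245,150,295,195),12),('sharp','dark',(300,188,338,222),(222,222,265,258),12),('tape','tape',(375,215,432,262),(120,265,180,320),17)):
    print(n,blob(t,bt,z,kind),blob(s,bs,z,kind))
for n,u,v,z in(('tray floor R top',167,156,0),('tray R bot',150,240,0),('fl back top',82,143,0),('back bot',68,231,0),('wall top corner R top',168,149,35),('wall',150,245,35),('BT',76,135,35),('BB',52,231,35),('mugrim',365,110,75),('handle',326,137,40),('glue',228,125,70),('stap1',303,310,45),('stap2',385,308,45),('staptip',288,310,0),('green',249,287,14),('deskedge',280,12,0),('unk',557,172,0)):
    print(n,np.round(ray(t,u,v,z)[:2]))
for n,u,v,z in(('L',311,97,35),('B',367,47,35),('R',439,95,35),('F',381,152,0),('mugbase',294,345,0),('glue',364,212,0)): print('S',n,np.round(ray(s,u,v,z)[:2]))
c=np.hstack([cv2.resize(t['img'][180:260,220:430],None,fx=2,fy=2,interpolation=2),]);c=cv2.resize(t['img'][180:310,220:430],None,fx=3.5,fy=3.5,interpolation=2)
cv2.imwrite('pics/crop.png',c[...,::-1])
E
```

```text
eraser ((534.32763671875, 14.558948516845703), (22.780550003051758, 24.802263259887695), 82.02520751953125) ((534.7508544921875, 12.307510375976562), (28.951435089111328, 27.23971176147461), 85.17398834228516)
sharp ((577.6340942382812, -104.72193145751953), (30.263830184936523, 27.7536563873291), 7.43222713470459) ((580.7854614257812, -108.22637176513672), (32.2222900390625, 26.22829246520996), 6.837550163269043)
tape ((520.0732421875, -248.294189453125), (49.98369598388672, 45.549644470214844), 89.08837127685547) ((522.7208251953125, -249.83737182617188), (47.06667709350586, 52.16096878051758), 82.9670639038086)
tray floor R top [670. 153.]
tray R bot [523. 177.]
fl back top [694. 300.]
back bot [541. 314.]
wall top corner R top [672. 144.]
wall [513. 168.]
BT [697. 296.]
BB [537. 323.]
mugrim [ 723. -181.]
handle [ 690. -121.]
glue [700.  41.]
stap1 [407. -74.]
stap2 [ 408. -203.]
staptip [404. -53.]
green [443.  11.]
deskedge [948. -50.]
unk [ 635. -544.]
S L [524. 163.]
S B [545. 319.]
S R [701. 291.]
S F [671. 156.]
S mugbase [ 728. -192.]
S glue [704.  42.]
```

View pics/crop.png

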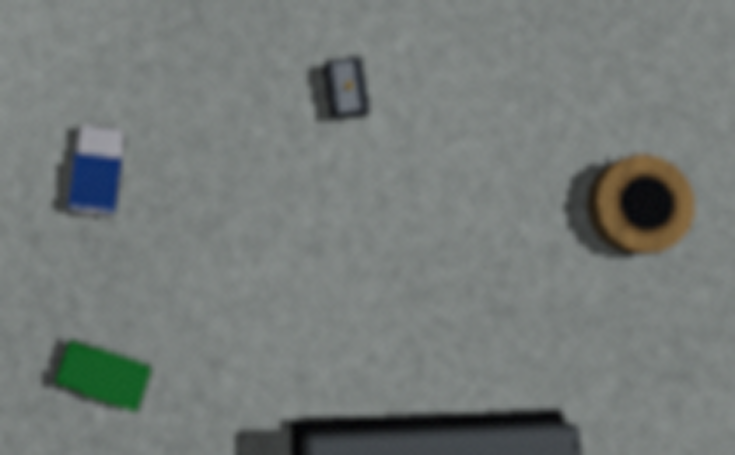

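The crop confirms the choice: the blue/white eraser at crop (95,170), the sharpener with blade and screw at (347,87), and the beige ring at (645,203). The green block at (103,375) is excluded.

Derived positions:

| Item | Position (mm) |
|---|---|
| Tray mouth centre | about (595,159) |
| Tray inward axis | d ≈ (0.156,0.988), so yaw 81° |
| Eraser | (541,13) |
| Sharpener | (578,-106) |
| Tape | (521,-249) |

The three objects already sit in separate lanes along d, so I'll move behind the eraser first.

Call:
send_rows(
  series=[
    [10, [0.3, 0.59, 0], [0, 0, 0.74]],
    [10, [0.3, 0.59, 0], [0, 0, 0.74]],
    [10, [0.3, 0.59, 0], [0, 0, 0.74]],
    [10, [0.3, 0.59, 0], [0, 0, 0.74]],
    [10, [0.3, 0.59, 0], [0, 0, 0.74]],
    [10, [0.3, 0.59, 0], [0, 0, 0.74]],
    [10, [0.3, 0.59, 0], [0, 0, 0.74]],
    [10, [0.3, 0.59, 0], [0, 0, 0.74]],
  ],
)

```text
clock: 1.2
eef_pos: [387.3, -318.6, 248.3]
tool_rot: [3.141, -0.0, 0.901]
force: [-0.1, -0.4, 0.7]
width: 9.9
gripper_force: 0.0
```

Call:
send_rows(
  series=[
    [10, [0.3, 0.59, 0], [0, 0, 0.74]],
    [10, [0.3, 0.59, 0], [0, 0, 0.74]],
    [10, [0.3, 0.59, 0], [0, 0, 0.74]],
    [10, [0.3, 0.59, 0], [0, 0, 0.74]],
    [10, [0.3, 0.59, -0.3], [0, 0, 0.74]],
    [10, [0.3, 0.59, -0.3], [0, 0, 0.74]],
    [10, [0.3, 0.59, -0.3], [0, 0, 0.74]],
    [10, [0.3, 0.59, -0.3], [0, 0, 0.74]],
  ],
)

```text
clock: 2.2
eef_pos: [531.4, -35.5, 175.7]
tool_rot: [3.141, 0.0, 1.418]
force: [0.6, -0.6, -0.3]
width: 10.1
gripper_force: 0.0
```

Call:
send_rows(
  series=[
    [10, [0.03, -0.05, -0.6], [0, 0, 0]],
    [10, [0, 0, -0.6], [0, 0, 0]],
    [10, [0, 0, -0.6], [0, 0, 0]],
    [10, [0, 0, -0.4], [0, 0, 0]],
    [10, [0, 0, -0.36], [0, 0, 0]],
    [10, [0, 0, 0], [0, 0, 0]],
  ],
)

```text
clock: 2.95
eef_pos: [531.4, -39.5, 21.3]
tool_rot: [-3.138, 0.001, 1.416]
force: [-0.1, 0.6, -0.1]
width: 10.1
gripper_force: 0.0
```

Run:
```python
from h import *
a=get_image('scene');c=a['img'][20:270,120:460]
b=get_image('wrist')['img']
cv2.imwrite('pics/p3.png',np.hstack([cv2.resize(c,(440,324)),cv2.resize(b,(360,270)) if 0 else cv2.resize(b,(360,324))])[...,::-1])
```

```text
(no output)
```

View pics/p3.png

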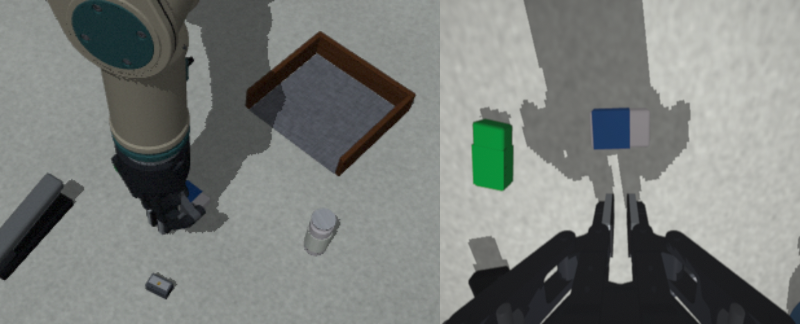

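The left half (scene) shows the gripper behind the eraser. The right half (wrist) shows the eraser at (620,128), straight ahead of the fingers at (620,200). The way is clear, so I'll push.

Call:
send_rows(
  series=[
    [10, [0.03, 0.17, 0], [0, 0, 0]],
    [10, [0.03, 0.2, 0], [0, 0, 0]],
    [10, [0.04, 0.25, 0], [0, 0, 0]],
    [10, [0.05, 0.3, 0], [0, 0, 0]],
    [10, [0.05, 0.33, 0], [0, 0, 0]],
    [10, [0.05, 0.33, 0], [0, 0, 0]],
    [10, [0.05, 0.33, 0], [0, 0, 0]],
    [10, [0.05, 0.33, 0], [0, 0, 0]],
  ],
)

```text
clock: 4.05
eef_pos: [553.8, 96.4, 22.7]
tool_rot: [3.142, -0.0, 1.416]
force: [-0.3, -0.7, -0.3]
width: 10.1
gripper_force: 0.1
```

Run:
```python
from h import *
cv2.imwrite('pics/p4.png',np.hstack([cv2.resize(get_image(n)['img'],(400,300)) for n in('scene','wrist')])[...,::-1])
```

```text
(no output)
```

View pics/p4.png

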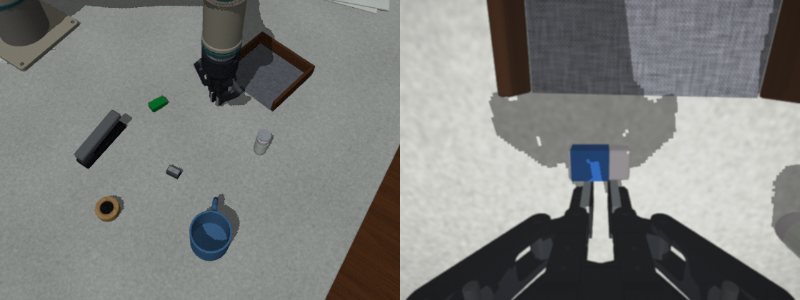

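The wrist view shows the eraser flat against the fingers at (600,162), with the tray mouth straight ahead and its wall at (515,50). I'll continue.

Call:
send_rows(
  series=[
    [10, [0.05, 0.33, 0], [0, 0, 0]],
    [10, [0.05, 0.33, 0], [0, 0, 0]],
    [10, [0.05, 0.33, 0], [0, 0, 0]],
    [10, [0.05, 0.33, 0], [0, 0, 0]],
    [10, [0.05, 0.33, 0], [0, 0, 0]],
    [10, [0.05, 0.3, 0], [0, 0, 0]],
    [10, [0.04, 0.25, 0], [0, 0, 0]],
    [10, [0.03, 0.2, 0], [0, 0, 0]],
  ],
)

```text
clock: 5.15
eef_pos: [575.9, 239.8, 22.7]
tool_rot: [3.142, 0.0, 1.416]
force: [-0.4, -0.1, 0.5]
width: 10.0
gripper_force: 0.1
```

Call:
send_rows(
  series=[
    [10, [0.02, 0.15, 0], [0, 0, 0]],
    [10, [0.01, 0.08, 0], [0, 0, 0]],
    [10, [0, 0, 0], [0, 0, 0]],
    [10, [-0.03, -0.2, 0], [0, 0, 0]],
    [10, [-0.05, -0.33, 0], [0, 0, 0]],
    [10, [0, 0, 0.7], [0, 0, 0]],
    [10, [0, -0.2, 0.9], [0, 0, 0]],
    [3, [0, -0.6, 0.1], [0, 0, 0]],
  ],
)

```text
clock: 6.15
eef_pos: [574.9, 173.4, 128.7]
tool_rot: [3.135, -0.004, 1.418]
force: [0.7, -1.0, -0.6]
width: 2.8
gripper_force: 0.0
```

Call:
send_rows(
  series=[
    [3, [0, -0.75, 0], [0, 0, 0]],
    [3, [0, -0.75, 0], [0, 0, 0]],
    [3, [0, -0.75, 0], [0, 0, 0]],
    [3, [0, -0.75, 0], [0, 0, 0]],
    [3, [0, -0.75, 0], [0, 0, 0]],
    [3, [0, -0.75, 0], [0, 0, 0]],
    [3, [-0.05, -0.75, 0], [0, 0, 0]],
    [3, [0, 0, 0], [0, 0, 0]],
  ],
)

```text
clock: 7.15
eef_pos: [567.1, -149.9, 124.4]
tool_rot: [-3.14, 0.004, 1.406]
force: [0.6, -0.5, -1.6]
width: 2.6
gripper_force: 0.0
```

Run:
```python
from m import *
a=get_image('top');save(a,'p5.png')
s=get_image('scene');print(blob(s,(222,222,265,258),12,'dark'),sensors.read_state()['eef_pos'])
```

```text
((575.8795776367188, -104.23208618164062), (64.5007095336914, 46.250511169433594), 34.76662826538086) [ 568.49188217 -143.74257602  124.57099452]
```

View pics/p5.png

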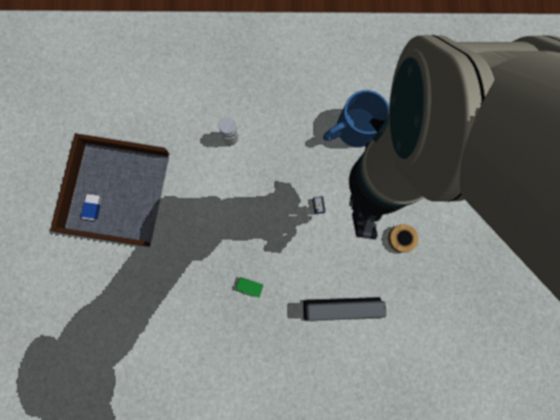

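The top view shows the eraser fully in the tray at (91,207), the sharpener still at (319,205), and the decoys undisturbed. I'll lower behind the sharpener and push it.

Call:
send_rows(
  series=[
    [3, [0.05, -0.14, -0.4], [0, 0, 0]],
    [3, [0, 0, -0.5], [0, 0, 0]],
    [3, [0, 0, -0.5], [0, 0, 0]],
    [3, [0, 0, -0.3], [0, 0, 0]],
    [3, [0, 0, 0], [0, 0, 0]],
  ],
)

```text
clock: 7.88
eef_pos: [571.9, -149.5, 21.7]
tool_rot: [-3.139, -0.001, 1.417]
force: [-0.3, -0.5, 0.2]
width: 3.3
gripper_force: 0.0
```

Call:
send_rows(
  series=[
    [3, [0.02, 0.1, 0], [0, 0, 0]],
    [3, [0.02, 0.15, 0], [0, 0, 0]],
    [3, [0.03, 0.17, 0], [0, 0, 0]],
    [3, [0.03, 0.2, 0], [0, 0, 0]],
    [3, [0.04, 0.25, 0], [0, 0, 0]],
    [3, [0.05, 0.3, 0], [0, 0, 0]],
    [3, [0.05, 0.33, 0], [0, 0, 0]],
    [3, [0.05, 0.33, 0], [0, 0, 0]],
  ],
)

```text
clock: 8.88
eef_pos: [590.4, -38.9, 22.7]
tool_rot: [-3.142, -0.0, 1.417]
force: [0.6, -0.1, 0.5]
width: 3.0
gripper_force: 0.0
```

Run:
```python
from h import *
cv2.imwrite('pics/p6.png',np.hstack([cv2.resize(get_image(n)['img'],(400,300)) for n in('scene','wrist')])[...,::-1])
```

```text
(no output)
```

View pics/p6.png

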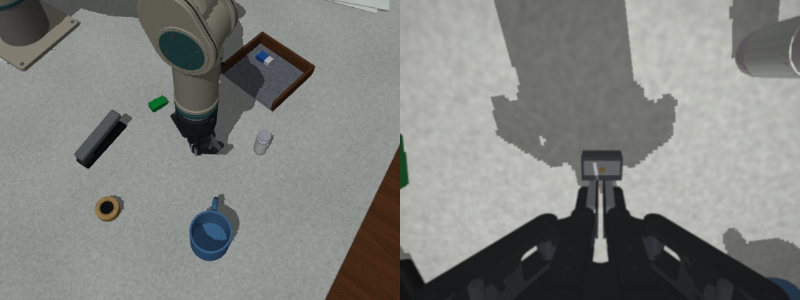

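The wrist view shows the sharpener square on the fingers at (601,165), with the glue clear at (770,50). I'll continue.

Call:
send_rows(
  series=[
    [3, [0.05, 0.33, 0], [0, 0, 0]],
    [3, [0.05, 0.33, 0], [0, 0, 0]],
    [3, [0.05, 0.33, 0], [0, 0, 0]],
    [3, [0.05, 0.33, 0], [0, 0, 0]],
    [3, [0.05, 0.33, 0], [0, 0, 0]],
    [3, [0.05, 0.33, 0], [0, 0, 0]],
    [3, [0.05, 0.33, 0], [0, 0, 0]],
    [3, [0.05, 0.33, 0], [0, 0, 0]],
  ],
)

```text
clock: 9.98
eef_pos: [614.4, 119.0, 22.7]
tool_rot: [3.142, -0.0, 1.416]
force: [1.0, 0.1, -0.3]
width: 3.0
gripper_force: 0.0
```

Call:
send_rows(
  series=[
    [3, [0.05, 0.33, 0], [0, 0, 0]],
    [3, [0.05, 0.33, 0], [0, 0, 0]],
    [3, [0.05, 0.3, 0], [0, 0, 0]],
    [3, [0.05, 0.3, 0], [0, 0, 0]],
    [3, [0.05, 0.3, 0], [0, 0, 0]],
    [3, [0.04, 0.25, 0], [0, 0, 0]],
    [3, [0.03, 0.2, 0], [0, 0, 0]],
    [3, [0.02, 0.12, 0], [0, 0, 0]],
  ],
)

```text
clock: 10.98
eef_pos: [634.6, 246.3, 22.7]
tool_rot: [-3.142, -0.0, 1.416]
force: [-0.5, -0.6, 0.3]
width: 3.1
gripper_force: 0.1
```

Call:
send_rows(
  series=[
    [3, [0, 0, 0], [0, 0, 0]],
    [3, [-0.03, -0.2, 0], [0, 0, 0]],
    [3, [-0.05, -0.33, 0], [0, 0, 0]],
    [3, [0, 0, 0.7], [0, 0, 0]],
    [3, [0, -0.2, 0.9], [0, 0, 0]],
    [30, [-0.13, -0.6, 0.2], [0, 0, 0]],
    [30, [-0.13, -0.75, 0], [0, 0, 0]],
    [30, [-0.2, -0.8, 0], [0, 0, 0]],
  ],
)

```text
clock: 11.98
eef_pos: [601.6, 68.9, 131.2]
tool_rot: [3.141, 0.001, 1.414]
force: [1.1, -0.7, 0.9]
width: 29.8
gripper_force: 0.0
```

Call:
send_rows(
  series=[
    [30, [-0.2, -0.8, 0], [0, 0, 0]],
    [30, [-0.2, -0.8, 0], [0, 0, 0]],
    [30, [-0.2, -0.8, 0], [0, 0, 0]],
    [30, [-0.2, -0.8, 0], [0, 0, 0]],
    [30, [-0.2, -0.8, 0], [0, 0, 0]],
    [30, [-0.2, -0.8, 0], [0, 0, 0]],
    [30, [-0.2, -0.8, 0], [0, 0, 0]],
    [30, [-0.2, -0.8, 0], [0, 0, 0]],
  ],
)

```text
clock: 12.98
eef_pos: [503.5, -314.6, 130.8]
tool_rot: [-3.141, 0.001, 1.413]
force: [0.9, -0.2, 0.5]
width: 30.1
gripper_force: 0.0
```

Call:
send_rows(
  series=[
    [30, [0, 0, 0], [0, 0, 0]],
  ],
)

```text
clock: 13.1
eef_pos: [501.4, -319.0, 130.5]
tool_rot: [-3.14, 0.004, 1.405]
force: [0.3, 0.6, -0.1]
width: 30.0
gripper_force: 0.0
```

Run:
```python
from m import *
s=get_image('scene');t=get_image('top')
for d,b in((s,(120,265,180,320)),(t,(375,215,432,262))):
    try: print(blob(d,b,17,'tape'))
    except Exception as e: print(e)
print(sensors.read_state()['eef_pos'])
cv2.imwrite('pics/p7.png',np.hstack([cv2.resize(x['img'],(400,300)) for x in(t,get_image('wrist'))])[...,::-1])
```

```text
((522.6649780273438, -250.2898406982422), (46.15485382080078, 52.16096878051758), 82.9670639038086)
((519.2290649414062, -248.28073120117188), (49.98371124267578, 43.86109161376953), 89.08844757080078)
[ 504.25291881 -312.85840098  130.59617055]
```

View pics/p7.png

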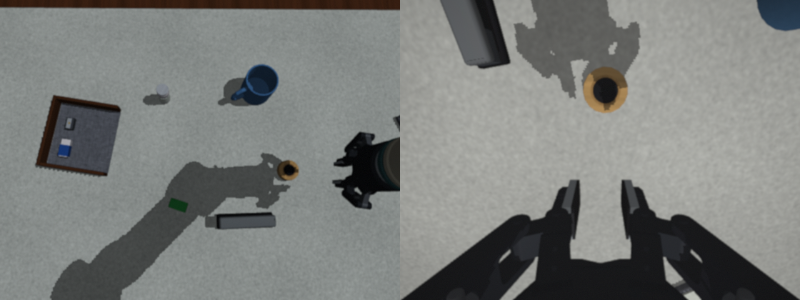

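The left half (top view) shows the eraser at (64,148) and the sharpener at (70,124), both inside the tray, with the tape unmoved at (288,170). The right half (wrist) shows the tape at (605,90), ahead between the fingers. I'll lower and push, with the tape cradled between the two tips.

Call:
send_rows(
  series=[
    [30, [0.11, 0, -0.5], [0, 0, 0]],
    [30, [0, 0, -0.5], [0, 0, 0]],
    [30, [0, 0, -0.5], [0, 0, 0]],
    [30, [0, 0, -0.3], [0, 0, 0]],
    [30, [0, 0, 0], [0, 0, 0]],
  ],
)

```text
clock: 13.88
eef_pos: [512.3, -310.0, 21.7]
tool_rot: [-3.139, -0.001, 1.417]
force: [-0.3, -0.3, 0.1]
width: 29.9
gripper_force: 0.0
```

Call:
send_rows(
  series=[
    [30, [0.02, 0.15, 0], [0, 0, 0]],
    [30, [0.02, 0.15, 0], [0, 0, 0]],
    [30, [0.03, 0.17, 0], [0, 0, 0]],
    [30, [0.03, 0.2, 0], [0, 0, 0]],
    [30, [0.04, 0.25, 0], [0, 0, 0]],
    [30, [0.05, 0.3, 0], [0, 0, 0]],
    [30, [0.05, 0.33, 0], [0, 0, 0]],
    [30, [0.05, 0.33, 0], [0, 0, 0]],
  ],
)

```text
clock: 14.88
eef_pos: [530.5, -196.8, 22.7]
tool_rot: [3.142, -0.0, 1.417]
force: [-0.4, -0.3, 0.5]
width: 29.9
gripper_force: 0.2
```

Run:
```python
from h import *
cv2.imwrite('pics/p8.png',np.hstack([cv2.resize(get_image(n)['img'],(400,300)) for n in('scene','wrist')])[...,::-1])
```

```text
(no output)
```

View pics/p8.png

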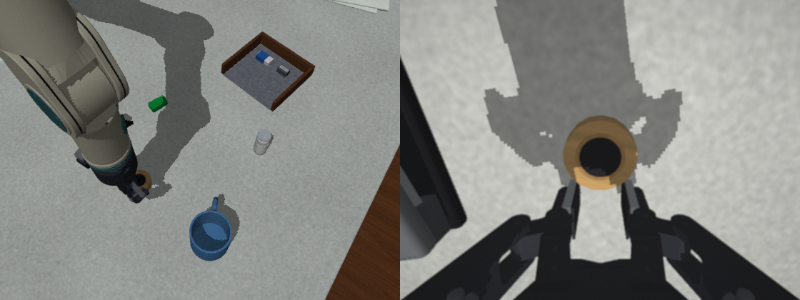

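The wrist view shows the tape centred in the cradle at (600,155), with the stapler clear at (430,150). I'll continue.

Call:
send_rows(
  series=[
    [30, [0.05, 0.33, 0], [0, 0, 0]],
    [30, [0.05, 0.33, 0], [0, 0, 0]],
    [30, [0.05, 0.33, 0], [0, 0, 0]],
    [30, [0.05, 0.33, 0], [0, 0, 0]],
    [30, [0.05, 0.33, 0], [0, 0, 0]],
    [30, [0.05, 0.33, 0], [0, 0, 0]],
    [30, [0.05, 0.33, 0], [0, 0, 0]],
    [30, [0.05, 0.33, 0], [0, 0, 0]],
  ],
)

```text
clock: 15.98
eef_pos: [554.3, -40.1, 22.7]
tool_rot: [3.142, 0.0, 1.415]
force: [-1.1, -1.7, 0.9]
width: 30.1
gripper_force: 0.1
```

Call:
send_rows(
  series=[
    [30, [0.05, 0.33, 0], [0, 0, 0]],
    [30, [0.05, 0.33, 0], [0, 0, 0]],
    [30, [0.05, 0.33, 0], [0, 0, 0]],
    [30, [0.05, 0.33, 0], [0, 0, 0]],
    [30, [0.05, 0.33, 0], [0, 0, 0]],
    [30, [0.05, 0.33, 0], [0, 0, 0]],
    [30, [0.05, 0.33, 0], [0, 0, 0]],
    [30, [0.05, 0.33, 0], [0, 0, 0]],
  ],
)

```text
clock: 16.98
eef_pos: [578.4, 119.6, 22.7]
tool_rot: [3.142, -0.0, 1.416]
force: [-0.3, 0.1, -0.6]
width: 30.2
gripper_force: 0.1
```

Call:
send_rows(
  series=[
    [30, [0.05, 0.3, 0], [0, 0, 0]],
    [30, [0.05, 0.3, 0], [0, 0, 0]],
    [30, [0.04, 0.25, 0], [0, 0, 0]],
    [30, [0.03, 0.18, 0], [0, 0, 0]],
    [30, [0.02, 0.1, 0], [0, 0, 0]],
    [30, [0.01, 0.05, 0], [0, 0, 0]],
    [30, [0, 0, 0], [0, 0, 0]],
    [30, [-0.02, -0.12, 0], [0, 0, 0]],
  ],
)

```text
clock: 17.98
eef_pos: [589.0, 181.7, 22.7]
tool_rot: [3.142, -0.0, 1.416]
force: [0.2, -0.3, 0.0]
width: 30.0
gripper_force: 0.0
```

Call:
send_rows(
  series=[
    [30, [-0.04, -0.25, 0], [0, 0, 0]],
    [30, [-0.05, -0.33, 0], [0, 0, 0]],
    [30, [0, 0, 0.7], [0, 0, 0]],
    [30, [0, -0.2, 0.9], [0, 0, 0]],
    [30, [-0.13, -0.8, 0.2], [0, 0, 0]],
    [30, [-0.13, -0.8, 0], [0, 0, 0]],
    [30, [-0.13, -0.8, 0], [0, 0, 0]],
    [30, [0, 0, 0], [0, 0, 0]],
  ],
)

```text
clock: 18.98
eef_pos: [558.4, -16.7, 130.8]
tool_rot: [-3.141, 0.004, 1.406]
force: [0.1, 0.6, 0.5]
width: 30.1
gripper_force: 0.0
```

Run:
```python
from h import *
t=get_image('top');s=get_image('scene')
cv2.imwrite('pics/p9.png',np.vstack([np.hstack([cv2.resize(x['img'],(400,300)) for x in(t,s)]),np.hstack([cv2.resize(t['img'][120:255,30:210],(400,300)),cv2.resize(s['img'][30:165,290:470],(400,300))])])[...,::-1])
```

```text
(no output)
```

View pics/p9.png

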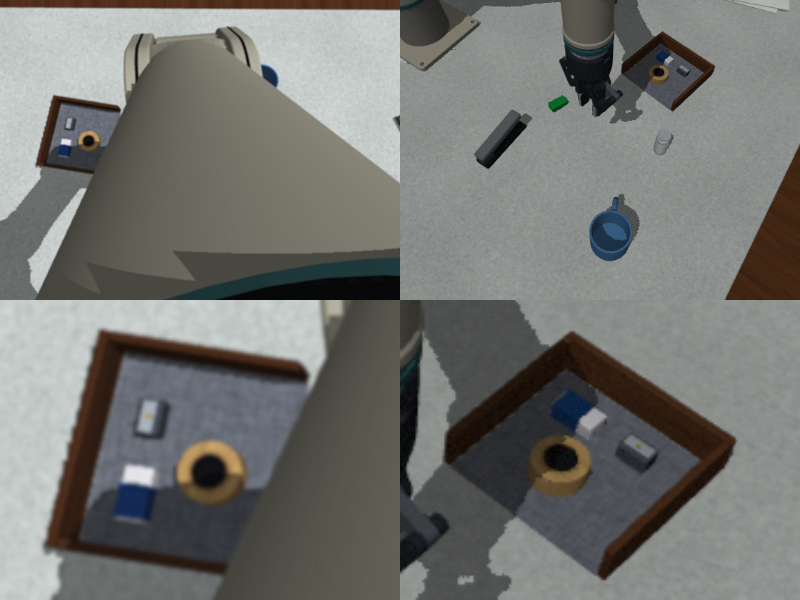

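All three objects lie wholly inside the tray. In the scene crop the tape is at (560,465), well behind the open edge, with the eraser at (578,413) and the sharpener at (636,452). The mug, stapler, glue and green block haven't moved, and the arm is clear.

```bash
python3 -c "
from cell import ctrl;print(ctrl.finish_job())"
```

```text
the job is handed in; nothing more can be done
None
```

The eraser, sharpener and tape were swept into the tray in that order and lie wholly inside it; the mug, stapler and glue stick were left where they stood, and the job was handed in at about 19 s.

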